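Unlatch the cast-drying bay and hold its gate wide

ROBOT

A 6-joint arm with a two-finger parallel gripper is mounted at the origin on a cart in front of the work surface, level with it; the furniture and walls round the work are solid. World frame = base frame: x ahead of the robot, y to its left, z up, the work surface at z = 0. Lengths are in mm, angles in rad, forces in N, time in s.
With the tool pointing down it reaches from about 350 to 975 mm from the base axis. Payload 7.1 kg.
Tool frame: the origin (TCP) lies at the very end of the fingers, on their centre line; the grasp point (between the pads) lies 19 mm behind it (env.grip_point_offset is the distance from the TCP to the grasp point, in mm); z points along the fingers, y is the line along which they close (so a half turn about z gives the same grasp; the last joint's range is limited). The gripper opens to 88 mm and grips with 3 to 60 N. Pads are 20 mm wide; open, the fingers measure 115 mm over their backs; the gripper's body (75 mm by 178 mm) begins 61 mm behind the grasp point.
Start: joints at [-1.173, 0.423, 1.63, -0, 1.089, -0.019], TCP at [253.038, -571.469, 197.775] pointing down, gripper open.
Joint ranges: [-3, 3], [-0.9, 2.11], [0.09, 2.58], [-1.31, 4.45], [0.11, 2.69], [-2.54, 2.54]. Speed limits (rad/s): [2.39, 2.39, 3.01, 3.14, 3.14, 3.14].

INTERFACE

Orientations are given as a unit quaternion [w, x, y, z].
In Python, from rig import env gives the robot as it stands.
- The arm moves only by the tool servo_tool, never from a script. Its argument "commands" is a list of rows, each a list of 7 numbers: the turn, a rotation vector about the world's x, y, z normalised to -1 to 1, where 1 is 6 degrees, then the shift along the world's x, y, z normalised to -1 to 1, where 1 is 50 mm, then the closure in counts, from 0 (fully open) to 255 (shut). In form: [[rx, ry, rz, x, y, z, grip], ...]. A call has 1 to 10 rows; each row shifts and turns the commanded pose from where the row before left it; what a row does not reach is not made up. A row lasts 1/10 s, in which the tool goes at most 50 mm and 8.59 degrees, less where a joint would pass 70% of its speed; a pose out of reach is approached as far as the arm can. A call with a number of a shift or a turn outside -1 to 1 is refused whole. A call with a gripper value outside its range is refused whole. The fingers move at their own pace and stop on an object; the grip force is fixed at half the most. Time passes only in rows, so rows that do not move let the fingers close. It gives the time, the measured TCP pose, the force, the opening and the grip force at its end, in the units of the state.
- env.sense(): the state, without advancing time (a new reading comes with each control period).
- env.read_camera(name): name is "side" or "top" or "wrist"; returns a dict with "pixels" (480x640x3 uint8, red, green, blue), "camera_matrix" (3x3 intrinsics, pixels), "k1" (the pictures are not rectified: a ray, as slopes to the right and down, at radius r is drawn at 1 + k1 r^2 times it, then the intrinsics apply), "R" (3x3) and "t" (3): a world point X has camera coordinates R X + t; the wrist camera has in their place "hand_eye" (4x4, takes a point from camera to tool coordinates, whose origin is the TCP and whose axes are the flange's). Camera axes: x right, y down, z forward; pixel columns grow to the right and rows downward; lengths in mm; the calibration is good to about 2 mm. A picture is of the moment at which its call begins: read the wrist's pose just before it. There is no depth.
- env.close_job(): hands the job in; it is judged then, once.
The state is a dict: "clock": time; "joint_positions": joint angles; "qvel": joint speeds; "effort": joint torques, N m; "tcp_pos": TCP position; "orientation": TCP orientation; "ft_force": force on the tool from outside, world axes, zero at the start; "ft_torque": the same for the moment, N m; "grip_width": finger opening in mm; "gripper_force": force on a finger pad.
Only numpy, scipy, OpenCV 4.12 (cv2) and the standard library are available. Lean on these libraries where they do the work, as an engineer would, in place of code of your own. Each camera call takes 0.05 s, during which the arm holds its last target. There are 200 camera calls.

TASK

A colleague needs the plaster model in the low drying bay: gently lift the grey hood by its bar, all the way up to its stop, then squeeze the front catch (sliding tab against its fixed rib) fully in, and after it the rear catch in the same way. Then take the gate by its upright post, swing it out past its click to its open stop and keep it there: the program finishes while the gripper is still holding the gate wide open against its spring. Leave the model in the bay and do not disturb the other things on the bench.

Things in the scene. Friction and masses are not known exactly. Their poses are not given: they have to be found in the camera images.
- bay: low drying bay for plaster casts, fixed to the bench: base 200 x 257 mm, walls and catch housing 65 mm high, open on top. Origin on the bench under its middle; its own +x points from its open gate side to its back, +y to its left (the hinge side of the gate), z up. All offsets below are in mm in this frame with the hood and gate shut. Housing: 90 mm wide (y -130 to -40), x -105 to +65, top at z 65
- hood_bar (a point): centre of the steel bar by which the hood is lifted: round, 10 mm thick, 72 mm long along the bay's y, at (-140, -85, 72) when shut; 40 mm of free space between it and the hood's front, nothing under it down to the base (z 12). It moves with the hood
- hood_hinge (a point): middle of the hood's hinge line (along the bay's y), at (25, -85, 67); the bar travels round it at 165 mm radius
- hood (a joint): angle of the grey hood (120 x 86 x 40 mm, 150 g) that covers the catches: 0 shut, 1.6 rad raised to its stop. It grows as the bar goes up and back. A stiff hinge: it stays where it is left, and takes about 2 to 3 N at the bar
- front_tab (a point): middle of the sliding tab of the front catch (the wide one, nearer the gate): 26 mm along x, 10 mm thick in y, top at z 90; at (-78, -60, 78) before it is squeezed
- front_rib (a point): fixed rib of the front catch, 26 x 10 x 24 mm; this point is its middle, (-78, -94, 78); it is the part called bay_c6. Over the outer faces of tab and rib a catch measures 44 mm before and 32 mm after squeezing, when the middles of tab and rib are 22 mm apart; there is free air on both sides
- front_catch (a joint): travel of the front tab toward its rib (-y), m: 0 locked, 0.012 fully squeezed in. About 5 N of friction; it stays where it is pushed and draws its bolt from in front of the gate
- rear_tab (a point): middle of the sliding tab of the rear catch (the narrow one, behind the other): 16 mm along x, 10 mm thick, top at z 90; at (-35, -60, 78) before it is squeezed
- rear_rib (a point): fixed rib of the rear catch, 16 x 10 x 24 mm; this point is its middle, (-35, -94, 78); it is the part called bay_c7
- rear_catch (a joint): travel of the rear tab toward its rib (-y), m: 0 locked, 0.012 fully squeezed in; works like the front one
- gate_grip (a point): point to grip on the gate's upright post, which is round, 14 mm thick, and rises from the gate's top edge (z 70) to z 110 (the part called gate_c4); the point is on its axis at z 96, at (-80, 30) when shut, 80 mm from the hinge. It moves with the gate
- gate_hinge (a point): the gate's upright hinge axis, at (-80, 110, 70)
- gate (a joint): angle of the gate (145 mm wide, 12 mm thick): 0 shut, 1.4 rad at its open stop; it grows as the post swings out toward the robot (clockwise from above). A spring pulls it shut (about 2.5 N at the post when open). At 0.45 to 0.65 rad it rides over a sprung click ball, which needs some 3 to 6 N at the post; let go beyond that, it falls back to about 0.65 rad
- study_model: pale blue plaster study model, 84 x 75 x 39 mm, loose on the bay's floor (z 12); stays there. Origin under its middle
- wax_tin_blue: round tin of pink wax, 69 mm wide, 25 mm high; bystander, loose on the bench, origin under its middle
- bur_block: wooden block with burs, 34 x 85 x 41 mm; bystander, loose on the bench, origin under its middle
- marker_pen: marker pen lying, 124 mm long; bystander, loose on the bench, origin under its middle
- tape_roll: roll of masking tape lying flat, 82 mm wide, 19 mm high; bystander, loose on the bench, origin under its middle
- wax_pot_rose: dark round pot of rose wax, 68 mm wide, 52 mm high; bystander, loose on the bench, origin under its middle

How it is judged:
By the outcome, as a careful person would: the job done as asked, in the order asked, and still so for the second after the job is handed in, while the arm keeps its last pose, push and grip.
It also fails if it takes over 72 s, if anything falls off the work surface, if the arm or the gripper's body presses on something with over 40 N, if the wrist force passes 120 N, or if a joint passes its speed limit or range.

## Working session

There is one attempt and no reset: what is moved stays moved. The work goes in short steps, Python scripts to look and compute and a tool call to move; the robot and the scene stay as the last step left them, time stands still between calls to the robot, and variables do not carry over. Pictures are saved under pics/ and viewed, at most 10 in all, crops included, and the job is handed in when it is done.

Besides the shell and the picture viewer there is one more tool, called by a JSON object that holds its "method" and its "body", one argument or row to a line. servo_tool: Moves the arm, as the interface text tells. Scaled input: -1 to 1 covers 50 mm each way for a shift and 6 degrees each way for a turn. Its arguments: {"type":"object","properties":{"commands":{"type":"array"}},"required":["commands"]}

```bash
ls; mkdir -p pics; cat > h.py <<'E'
import numpy as np, cv2
from rig import env
def cam(n):
    c=env.read_camera(n); return c
def save(c,f): cv2.imwrite(f,cv2.cvtColor(c["pixels"],cv2.COLOR_RGB2BGR))
def undist(c,uv):
    K=np.array(c["camera_matrix"]); p=np.linalg.solve(K,[uv[0],uv[1],1.])[:2]; s=p.copy(); k=c["k1"]
    for _ in range(20): s=p/(1+k*(s@s))
    return np.r_[s,1]
def ray(c,uv):
    d=undist(c,uv); R=np.array(c["R"]);t=np.array(c["t"]).ravel()
    return -R.T@t, R.T@d
def onplane(c,uv,z):
    o,d=ray(c,uv); return o+d*(z-o[2])/d[2]
def proj(c,X):
    R=np.array(c["R"]);t=np.array(c["t"]).ravel(); q=R@np.array(X,float)+t; s=q[:2]/q[2]
    s=s*(1+c["k1"]*(s@s)); return (np.array(c["camera_matrix"])@np.r_[s,1])[:2]
E
python3 - <<'E'
from h import *
for n in("top","side"):
    c=cam(n); save(c,f"pics/{n}0.png"); R=np.array(c["R"]); print(n,-R.T@np.array(c["t"]).ravel(),R.round(2).tolist())
s=env.sense(); print(s)
E
```

```text
pics
top [ 430.01925578   62.12254911 1274.24220992] [[0.01, -1.0, -0.0], [-0.99, -0.01, -0.12], [0.12, 0.01, -0.99]]
side [ 601.38561323 -562.11098548  939.66921407] [[1.0, 0.05, -0.01], [0.03, -0.8, -0.6], [-0.03, 0.6, -0.8]]
{'clock': 0.1, 'joint_positions': array([-1.17301250e+00,  4.23772870e-01,  1.63058494e+00, -2.24739089e-05,
        1.08861093e+00, -1.90161705e-02]), 'qvel': array([-1.51512423e-03, -2.59424597e-04, -1.97296028e-03,  8.60502248e-05,
        1.30598674e-04, -8.54310604e-04]), 'effort': array([-9.28606605e-04, -5.45616674e+01, -2.74323642e+01,  6.44809823e-02,
        1.86746480e-02, -5.41911561e-05]), 'tcp_pos': array([ 252.82649024, -571.00287483,  197.08543381]), 'orientation': array([-6.73869942e-04,  9.78361887e-01,  2.06899840e-01, -1.39301383e-04]), 'ft_force': array([1.29232283, 0.28153863, 0.21427945]), 'ft_torque': array([-0.0257426 , -0.00421814, -0.04868153]), 'gripper_force': 0.0, 'grip_width': 87.81100145425334}
```

View pics/top0.png

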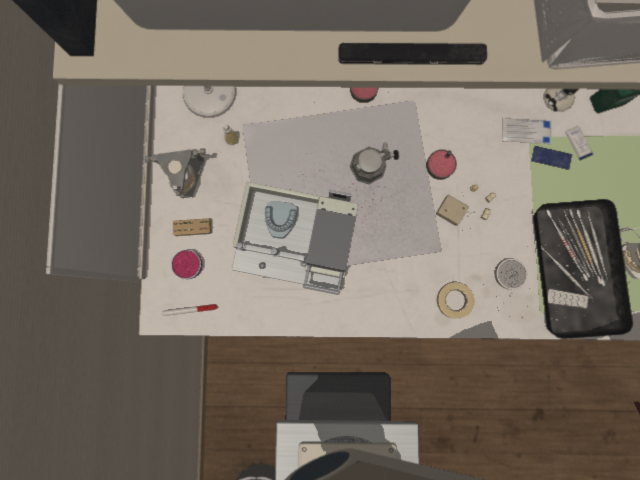

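View pics/side0.png

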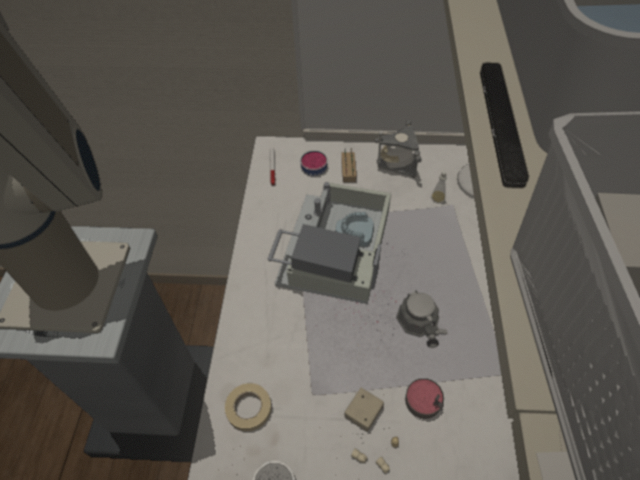

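```bash
python3 - <<'E'
from h import *
a=cv2.imread("pics/top0.png")[175:300,220:370]; b=cv2.imread("pics/side0.png")[175:305,260:400]
a=cv2.resize(a,(400,333),interpolation=cv2.INTER_CUBIC);b=cv2.resize(b,(400,371),interpolation=cv2.INTER_CUBIC)
o=np.zeros((371,800,3),np.uint8);o[:333,:400]=a;o[:,400:]=b
cv2.imwrite("pics/crop0.png",o)
E
```

```text
(no output)
```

View pics/crop0.png

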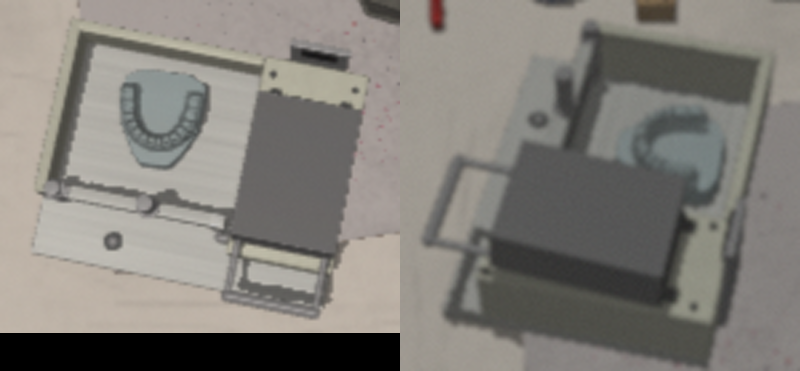

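```bash
cat >> h.py <<'E'
def fit(B,W):
    B=np.array(B)[:,:2];W=np.array(W)[:,:2]; b=B.mean(0);w=W.mean(0)
    z=((W-w)@[1,1j])@np.conj((B-b)@[1,1j]); th=np.angle(z)
    c,s=np.cos(th),np.sin(th);R=np.array([[c,-s],[s,c]]); o=w-R@b
    return th,o,(W-(B@R.T+o))
E
python3 - <<'E'
from h import *
c=cam("top")
P=[((147,203),110,(-80,30)),((272,304),77,(-140,-85)),((367,74),65,(65,-130)),((265,58),65,(65,-40))]
W=[onplane(c,(220+(u+.5)/2.667-.5,175+(v+.5)/2.667-.5),z) for (u,v),z,_ in P]
th,o,r=fit([p[2] for p in P],W); print(np.degrees(th),o,r.round(1))
R=np.array([[np.cos(th),-np.sin(th)],[np.sin(th),np.cos(th)]])
s=cam("side")
for n,p in dict(bar=(-140,-85,72),post=(-80,30,110),hinge=(25,-85,67),gh=(-80,110,70),tab=(-78,-60,78),c=(65,-130,65)).items():
    w=np.r_[R@p[:2]+o,p[2]]; print(n,w.round(1),((proj(s,w)-[260,175])*2.857+[400,0]).round(0))
for n,uv in dict(tin=(187,264),bur=(192,227),tape=(456,300),pen=(190,310)).items(): print(n,onplane(c,uv,25).round())
E
```

```text
-10.02166425988551 [597.76253067 119.5923687 ] [[ 1.3 -1.9]
 [ 1.4  0.4]
 [-0.   2.2]
 [-2.7 -0.8]]
bar [445.1  60.3  72. ] [439. 210.]
post [524.2 163.1 110. ] [557.  70.]
hinge [607.6  31.5  67. ] [665. 255.]
gh [538.1 241.8  70. ] [583.  29.]
tab [510.5  74.1  78. ] [531. 192.]
c [639.1 -19.7  65. ] [709. 320.]
tin [501. 368.  25.]
bur [586. 360.  25.]
tape [ 424. -243.   25.]
pen [397. 358.  25.]
```

{"method": "servo_tool", "body": {
  "commands": [
    [0, 0, 0.467, 0.192, 0.631, 0, 0],
    [0, 0, 0.467, 0.192, 0.631, 0, 0],
    [0, 0, 0.467, 0.192, 0.631, 0, 0],
    [0, 0, 0.467, 0.192, 0.631, 0, 0],
    [0, 0, 0.467, 0.192, 0.631, 0, 0],
    [0, 0, 0.467, 0.192, 0.631, 0, 0],
    [0, 0, 0.467, 0.192, 0.631, 0, 0],
    [0, 0, 0.467, 0.192, 0.631, 0, 0],
    [0, 0, 0.467, 0.192, 0.631, 0, 0],
    [0, 0, 0.467, 0.192, 0.631, 0, 0]
  ]
}}

```text
clock: 1.2
tcp_pos: [349.2, -254.7, 197.8]
orientation: [0.0, 0.899, 0.438, 0.0]
ft_force: [0.7, -0.2, -0.7]
grip_width: 87.8
gripper_force: 0.0
```

{"method": "servo_tool", "body": {
  "commands": [
    [0, 0, 0.467, 0.192, 0.631, 0, 0],
    [0, 0, 0.467, 0.192, 0.631, 0, 0],
    [0, 0, 0.467, 0.192, 0.631, 0, 0],
    [0, 0, 0.467, 0.192, 0.631, 0, 0],
    [0, 0, 0.467, 0.192, 0.631, 0, 0],
    [0, 0, 0.467, 0.192, 0.631, 0, 0],
    [0, 0, 0.467, 0.192, 0.631, 0, 0],
    [0, 0, 0.467, 0.192, 0.631, 0, 0],
    [0, 0, 0.467, 0.192, 0.631, 0, 150],
    [0, 0, 0, 0, 0, 0, 150]
  ]
}}

```text
clock: 2.2
tcp_pos: [436.5, 30.7, 198.0]
orientation: [0.0, 0.781, 0.625, 0.001]
ft_force: [0.7, 0.2, 0.8]
grip_width: 75.2
gripper_force: 0.0
```

```bash
cat >> h.py <<'E'
from scipy.spatial.transform import Rotation as Ro
def wrist():
    s=env.sense(); c=dict(env.read_camera("wrist"))
    q=np.array(s["orientation"]); Rt=Ro.from_quat(np.r_[q[1:],q[0]]).as_matrix()
    H=np.array(c["hand_eye"]); Rc=Rt@H[:3,:3]; p=Rt@H[:3,3]+s["tcp_pos"]
    c["R"]=Rc.T; c["t"]=-Rc.T@p; c["yaw"]=np.degrees(np.arctan2(Rt[1,1],Rt[0,1])); c["Rt"]=Rt; return s,c
E
python3 - <<'E'
from h import *
s,c=wrist(); save(c,"pics/w1.png"); print(s["tcp_pos"],c["yaw"],c["Rt"][:,2],s["joint_positions"].round(2),s["grip_width"],s["ft_force"], (-c["R"].T@c["t"]).round(), c["R"].round(2).tolist())
E
```

```text
[436.4760049   30.66846565 197.95320932] -12.61953626747707 [ 1.00513701e-03  6.40717168e-04 -9.99999290e-01] [0.04 0.14 2.03 0.   0.97 0.26] 75.23021439663569 [0.65220829 0.22058001 0.83777912] [455. 115. 385.] [[0.98, -0.22, 0.0], [-0.21, -0.93, 0.3], [-0.07, -0.3, -0.95]]
```

View pics/w1.png

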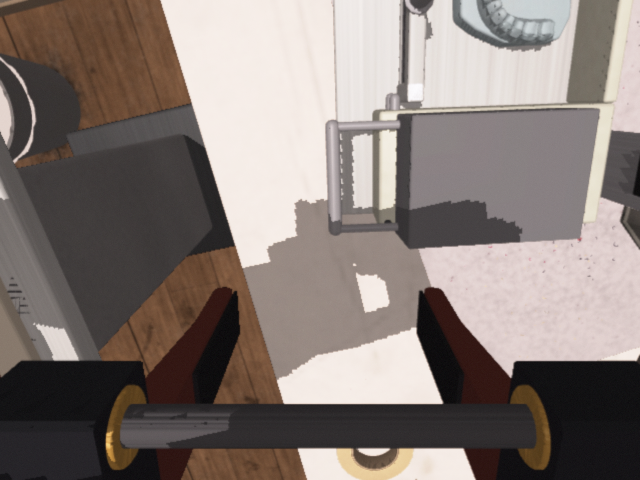

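```bash
cat > f1.py <<'E'
from h import *
s,c=wrist()
P=[((333,125),72,(-140,-52)),((335.5,226),72,(-140,-118)),((612,102),65,(65,-40)),((592,222),65,(65,-130)),((418,3),110,(-80,30))]
W=[onplane(c,p[0],p[1]) for p in P]; print(np.array(W).round(1), np.linalg.norm(W[0]-W[1]))
for sel in (range(5),[0,1,2],[2,3]):
    th,o,r=fit([P[i][2] for i in sel],[W[i] for i in sel]); print(np.degrees(th),o,r.round(1).tolist())
print(((W[0]+W[1])/2).round(1))
E
python3 f1.py
```

```text
[[454.5  97.3  72. ]
 [440.2  24.3  72. ]
 [651.7  68.6  65. ]
 [634.5 -18.4  65. ]
 [516.6 154.6 110. ]] 74.37218967947614
-9.573183582503008 [595.16334056 118.78976388] [[6.0, 6.5], [2.7, -1.4], [-1.0, 0.1], [-3.1, 1.8], [-4.6, -7.0]]
-10.266210378172062 [598.43418043 119.52426974] [[3.1, 4.0], [0.6, -4.0], [-3.6, 0.0]]
-11.149287247219393 [595.74145743 121.08009449] [[-0.1, -0.7], [0.1, 0.7]]
[447.3  60.8  72. ]
```

{"method": "servo_tool", "body": {
  "commands": [
    [0, 0, 0.22, 0.11, 0.3, 0, 150],
    [0, 0, 0.22, 0.11, 0.3, 0, 150],
    [0, 0, 0, 0, 0, -0.4, 150],
    [0, 0, 0, 0, 0, -0.5, 150],
    [0, 0, 0, 0, 0, -0.4, 150],
    [0, 0, 0, 0, 0, 0, 150],
    [0, 0, 0, 0, 0, 0, 150]
  ]
}}

```text
clock: 3.0
tcp_pos: [446.2, 57.2, 132.9]
orientation: [-0.0, 0.768, 0.641, -0.0]
ft_force: [-0.7, 0.2, 0.3]
grip_width: 36.2
gripper_force: 0.0
```

```bash
python3 - <<'E'
from h import *
s,c=wrist(); save(c,"pics/w2.png"); print(s["tcp_pos"],c["yaw"],s["grip_width"],proj(c,(447.3,60.8,72)),[proj(c,s["tcp_pos"]+c["Rt"]@[0,e,-19]) for e in(-18,0,18)])
E
```

```text
[446.20614177  57.16454725 132.93910467] -10.326070983250675 36.21024927768531 [329.05418643 243.36864405] [array([287.21759136, 309.69806741]), array([328.55186003, 309.66701579]), array([369.88474534, 309.63684939])]
```

View pics/w2.png

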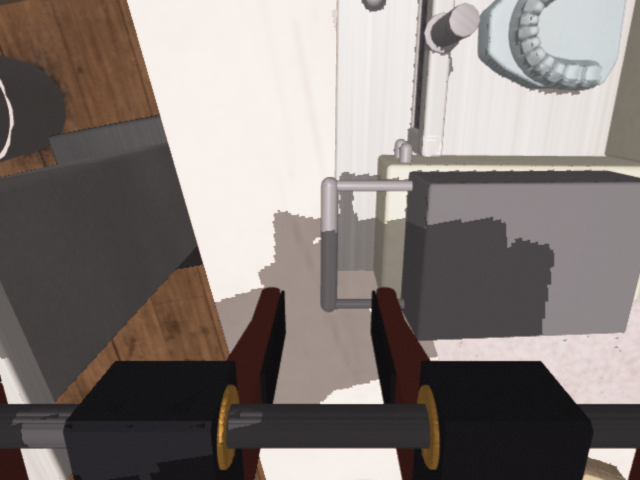

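{"method": "servo_tool", "body": {
  "commands": [
    [0, 0, 0, 0.02, 0.07, -0.4, 150],
    [0, 0, 0, 0, 0, -0.4, 150],
    [0, 0, 0, 0, 0, -0.4, 150],
    [0, 0, 0, 0, 0, -0.4, 150],
    [0, 0, 0, 0, 0, 0, 150]
  ]
}}

```text
clock: 3.55
tcp_pos: [446.8, 61.2, 52.1]
orientation: [-0.001, 0.768, 0.641, -0.001]
ft_force: [-0.4, -0.4, 1.4]
grip_width: 36.1
gripper_force: 0.0
```

```bash
python3 - <<'E'
from h import *
s,c=wrist(); save(c,"pics/w3.png"); print(s["tcp_pos"],c["yaw"],s["ft_force"])
E
```

```text
[446.79749937  61.15090423  52.11843894] -10.267453695304276 [-0.40022779 -0.40408877  1.35629557]
```

{"method": "servo_tool", "body": {
  "commands": [
    [0, 0, 0, 0, 0, 0.02, 255],
    [0, 0, 0, 0, 0, 0, 255],
    [0, 0, 0, 0, 0, 0, 255],
    [0, 0, 0, 0, 0, 0, 255],
    [0, 0, 0, 0, 0, 0, 255],
    [0, 0, 0, 0, 0, 0, 255]
  ]
}}

```text
clock: 4.2
tcp_pos: [447.6, 61.6, 53.9]
orientation: [0.0, 0.767, 0.641, 0.0]
ft_force: [0.4, 0.9, 0.6]
grip_width: 9.6
gripper_force: 30.0
```

```bash
python3 - <<'E'
from h import *
print(env.sense()["ft_force"])
# arc waypoints in row units, bay yaw -10.2
y=np.radians(-10.2);pr=None
N=40
for i in range(N+1):
    t=1.64*i/N; p=np.array([-165*np.cos(t)+5*np.sin(t),165*np.sin(t)+5*np.cos(t)])
    if pr is not None:
        d=p-pr; print(i,(np.array([d[0]*np.cos(y),d[0]*np.sin(y),d[1]])/50).round(3).tolist())
    pr=p
E
```

```text
[0.3868394  0.85102858 0.64293044]
1 [0.007, -0.001, 0.135]
2 [0.012, -0.002, 0.135]
3 [0.018, -0.003, 0.134]
4 [0.023, -0.004, 0.133]
5 [0.028, -0.005, 0.132]
6 [0.034, -0.006, 0.131]
7 [0.039, -0.007, 0.129]
8 [0.044, -0.008, 0.128]
9 [0.049, -0.009, 0.126]
10 [0.054, -0.01, 0.124]
11 [0.059, -0.011, 0.121]
12 [0.064, -0.012, 0.119]
13 [0.069, -0.012, 0.116]
14 [0.073, -0.013, 0.113]
15 [0.078, -0.014, 0.11]
16 [0.082, -0.015, 0.106]
17 [0.087, -0.016, 0.103]
18 [0.091, -0.016, 0.099]
19 [0.095, -0.017, 0.095]
20 [0.098, -0.018, 0.091]
21 [0.102, -0.018, 0.087]
22 [0.105, -0.019, 0.083]
23 [0.109, -0.02, 0.078]
24 [0.112, -0.02, 0.074]
25 [0.115, -0.021, 0.069]
26 [0.117, -0.021, 0.064]
27 [0.12, -0.022, 0.059]
28 [0.122, -0.022, 0.054]
29 [0.124, -0.022, 0.049]
30 [0.126, -0.023, 0.044]
31 [0.128, -0.023, 0.039]
32 [0.129, -0.023, 0.033]
33 [0.13, -0.023, 0.028]
34 [0.131, -0.024, 0.022]
35 [0.132, -0.024, 0.017]
36 [0.133, -0.024, 0.011]
37 [0.133, -0.024, 0.006]
38 [0.133, -0.024, 0.0]
39 [0.133, -0.024, -0.005]
40 [0.133, -0.024, -0.011]
```

{"method": "servo_tool", "body": {
  "commands": [
    [0, 0, 0, 0.004, -0.001, 0.065, 255],
    [0, 0, 0, 0.008, -0.001, 0.1, 255],
    [0, 0, 0, 0.015, -0.003, 0.134, 255],
    [0, 0, 0, 0.02, -0.004, 0.133, 255],
    [0, 0, 0, 0.024, -0.005, 0.132, 255],
    [0, 0, 0, 0.03, -0.006, 0.131, 255],
    [0, 0, 0, 0.036, -0.007, 0.129, 255],
    [0, 0, 0, 0.044, -0.008, 0.128, 255]
  ]
}}

```text
clock: 5.0
tcp_pos: [461.2, 59.1, 102.9]
orientation: [0.003, 0.767, 0.641, 0.003]
ft_force: [15.3, -6.6, -10.9]
grip_width: 9.2
gripper_force: 30.0
```

{"method": "servo_tool", "body": {
  "commands": [
    [0, 0, 0, 0.04, -0.01, 0, 255],
    [0, 0, 0, 0, 0, 0, 255]
  ]
}}

```text
clock: 5.2
tcp_pos: [461.0, 59.1, 102.5]
orientation: [0.002, 0.767, 0.641, 0.002]
ft_force: [7.7, -1.5, -3.1]
grip_width: 9.3
gripper_force: 30.0
```

```bash
python3 - <<'E'
from h import *
s,c=wrist(); save(c,"pics/w4.png"); print(s["tcp_pos"],s["ft_force"],s["ft_torque"],c["yaw"],c["Rt"][:,2])
E
```

```text
[460.96671792  59.05619824 102.50276646] [ 7.66588039 -1.49235996 -3.14883748] [-0.289795   -1.22464464 -0.07559816] -10.244918298415731 [ 4.73099450e-03  2.30604851e-05 -9.99988809e-01]
```

View pics/w4.png

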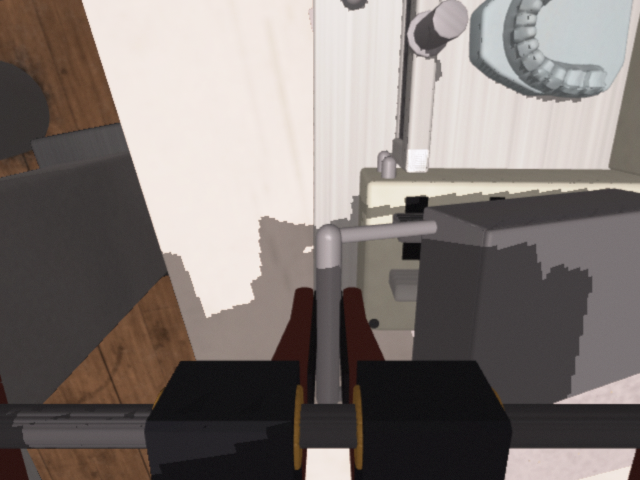

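{"method": "servo_tool", "body": {
  "commands": [
    [0, 0, 0, 0.08, -0.015, 0.118, 255],
    [0, 0, 0, 0.065, -0.012, 0.118, 255],
    [0, 0, 0, 0.065, -0.012, 0.115, 255],
    [0, 0, 0, 0.07, -0.013, 0.113, 255],
    [0, 0, 0, 0.075, -0.014, 0.11, 255],
    [0, 0, 0, 0, 0, 0, 255]
  ]
}}

```text
clock: 5.85
tcp_pos: [476.3, 56.0, 130.8]
orientation: [-0.0, 0.767, 0.641, -0.0]
ft_force: [0.4, 1.7, 0.4]
grip_width: 9.0
gripper_force: 30.0
```

{"method": "servo_tool", "body": {
  "commands": [
    [0, 0, 0, 0.077, -0.014, 0.107, 255],
    [0, 0, 0, 0.081, -0.014, 0.103, 255],
    [0, 0, 0, 0.085, -0.015, 0.1, 255],
    [0, 0, 0, 0.089, -0.016, 0.097, 255],
    [0, 0, 0, 0.092, -0.017, 0.093, 255],
    [0, 0, 0, 0.096, -0.017, 0.089, 255],
    [0, 0, 0, 0, 0, 0, 255]
  ]
}}

```text
clock: 6.55
tcp_pos: [501.6, 51.2, 160.5]
orientation: [-0.001, 0.767, 0.641, -0.001]
ft_force: [-6.6, 3.3, 8.2]
grip_width: 9.4
gripper_force: 30.0
```

{"method": "servo_tool", "body": {
  "commands": [
    [0, 0, 0, 0.07, -0.012, 0.12, 255],
    [0, 0, 0, 0.101, -0.018, 0.082, 255],
    [0, 0, 0, 0.105, -0.019, 0.078, 255],
    [0, 0, 0, 0.108, -0.019, 0.074, 255],
    [0, 0, 0, 0.11, -0.02, 0.069, 255],
    [0, 0, 0, 0.113, -0.02, 0.065, 255],
    [0, 0, 0, 0.116, -0.021, 0.06, 255],
    [0, 0, 0, 0, 0, 0, 255]
  ]
}}

```text
clock: 7.35
tcp_pos: [539.4, 44.3, 187.4]
orientation: [0.001, 0.767, 0.641, 0.0]
ft_force: [4.1, -4.7, -6.4]
grip_width: 9.0
gripper_force: 30.0
```

{"method": "servo_tool", "body": {
  "commands": [
    [0, 0, 0, 0.122, -0.022, 0.025, 255],
    [0, 0, 0, 0.12, -0.022, 0.05, 255],
    [0, 0, 0, 0.122, -0.022, 0.045, 255],
    [0, 0, 0, 0.124, -0.022, 0.04, 255],
    [0, 0, 0, 0.125, -0.022, 0.035, 255],
    [0, 0, 0, 0.126, -0.023, 0.03, 255],
    [0, 0, 0, 0.128, -0.023, 0.025, 255],
    [0, 0, 0, 0, 0, 0, 255]
  ]
}}

```text
clock: 8.15
tcp_pos: [582.6, 36.6, 200.7]
orientation: [0.001, 0.767, 0.641, 0.0]
ft_force: [-1.4, -4.6, 5.0]
grip_width: 9.3
gripper_force: 30.0
```

{"method": "servo_tool", "body": {
  "commands": [
    [0, 0, 0, 0.08, -0.017, 0.013, 255],
    [0, 0, 0, 0.08, -0.017, 0.011, 255],
    [0, 0, 0, 0.08, -0.017, 0.009, 255],
    [0, 0, 0, 0.08, -0.017, 0.007, 255],
    [0, 0, 0, 0.08, -0.017, 0.005, 255],
    [0, 0, 0, 0.08, -0.017, 0.002, 255],
    [0, 0, 0, 0.08, -0.017, 0, 255],
    [0, 0, 0, 0.05, -0.01, 0, 255],
    [0, 0, 0, 0, 0, 0, 255]
  ]
}}

```text
clock: 9.05
tcp_pos: [613.2, 30.7, 202.0]
orientation: [0.0, 0.767, 0.641, 0.001]
ft_force: [-0.8, -0.3, 4.5]
grip_width: 9.2
gripper_force: 30.0
```

{"method": "servo_tool", "body": {
  "commands": [
    [0, 0, 0, 0.04, -0.007, 0, 255],
    [0, 0, 0, 0.04, -0.007, 0, 255],
    [0, 0, 0, 0.04, -0.007, 0, 255],
    [0, 0, 0, 0, 0, 0, 255]
  ]
}}

```text
clock: 9.45
tcp_pos: [618.4, 29.7, 201.7]
orientation: [-0.0, 0.767, 0.641, 0.0]
ft_force: [-1.4, 0.2, 3.4]
grip_width: 9.2
gripper_force: 30.0
```

{"method": "servo_tool", "body": {
  "commands": [
    [0, 0, 0, 0.04, -0.007, 0, 255],
    [0, 0, 0, 0.04, -0.007, 0, 255],
    [0, 0, 0, 0.04, -0.007, -0.002, 255],
    [0, 0, 0, 0, 0, 0, 255]
  ]
}}

```text
clock: 9.85
tcp_pos: [618.6, 29.6, 201.5]
orientation: [-0.005, 0.767, 0.641, -0.004]
ft_force: [-21.8, 3.4, 18.0]
grip_width: 9.3
gripper_force: 30.0
```

{"method": "servo_tool", "body": {
  "commands": [
    [0, 0, 0, 0, 0, 0, 170],
    [0, 0, 0, 0, 0, 0, 160],
    [0, 0, 0, -0.1, 0.018, 0, 150],
    [0, 0, 0, 0, 0, 0, 150],
    [0, 0, 0, 0, 0, 0.3, 150],
    [0, 0, 0, 0, 0, 0.5, 150],
    [0, 0, 0, 0, 0, 0.6, 150],
    [0, 0, 0, 0, 0, 0.2, 150],
    [0, 0, 0, 0, 0, 0, 150]
  ]
}}

```text
clock: 10.75
tcp_pos: [620.5, 29.4, 284.0]
orientation: [0.001, 0.767, 0.641, 0.002]
ft_force: [-0.0, -0.9, -0.3]
grip_width: 36.3
gripper_force: 0.0
```

```bash
python3 - <<'E'
from h import *
c=cam("top"); save(c,"pics/top1.png"); d=cam("side"); save(d,"pics/side1.png")
s=env.sense(); print(s["tcp_pos"],s["ft_force"],s["clock"],s["joint_positions"].round(2))
a=c["pixels"][160:310,210:380];b=d["pixels"][130:310,250:410]
a=cv2.resize(a,(400,353),interpolation=cv2.INTER_CUBIC);b=cv2.resize(b,(400,450),interpolation=cv2.INTER_CUBIC)
o=np.zeros((450,800,3),np.uint8);o[:353,:400]=a;o[:,400:]=b
cv2.imwrite("pics/crop1.png",o[:,:,::-1])
E
```

```text
[618.8007599   29.34420399 280.97841065] [ 0.14129737 -0.30935077 -0.35753662] 10.85 [0.03 0.33 1.56 0.   1.25 0.21]
```

View pics/crop1.png

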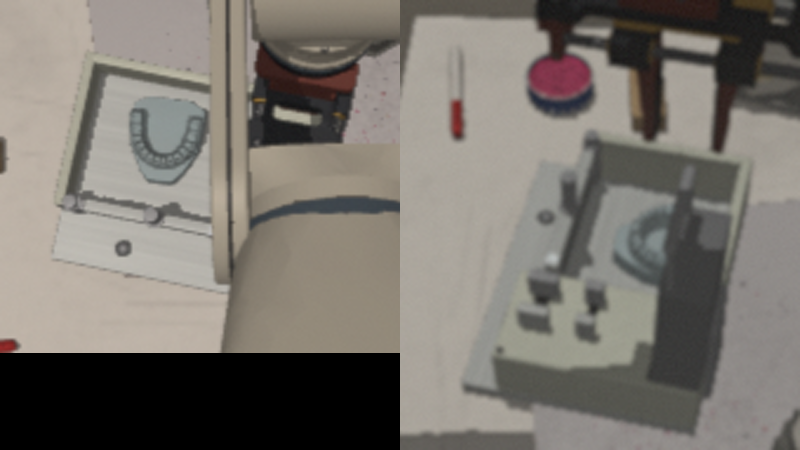

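{"method": "servo_tool", "body": {
  "commands": [
    [0, 0, 1, -0.22, 0.044, 0, 70],
    [0, 0, 1, -0.22, 0.044, 0, 70],
    [0, 0, 1, -0.22, 0.044, 0, 70],
    [0, 0, 1, -0.22, 0.044, 0, 70],
    [0, 0, 1, -0.22, 0.044, 0, 70],
    [0, 0, 1, -0.22, 0.044, 0, 70],
    [0, 0, 1, -0.22, 0.044, 0, 70],
    [0, 0, 1, -0.22, 0.044, 0, 70],
    [0, 0, 1, -0.22, 0.044, 0, 70],
    [0, 0, 1, -0.22, 0.044, 0, 70]
  ]
}}

```text
clock: 11.85
tcp_pos: [507.8, 51.4, 279.9]
orientation: [-0.001, 0.342, 0.94, -0.001]
ft_force: [-0.5, 0.5, 0.5]
grip_width: 63.8
gripper_force: 0.0
```

{"method": "servo_tool", "body": {
  "commands": [
    [0, 0, 1, 0, 0, -0.4, 70],
    [0, 0, 1, 0, 0, -0.4, 70],
    [0, 0, 1, 0, 0, -0.4, 70],
    [0, 0, 1, 0, 0, -0.4, 70],
    [0, 0, 1, 0, 0, -0.4, 70],
    [0, 0, 0, 0, 0, 0, 70],
    [0, 0, 0, 0, 0, 0, 70]
  ]
}}

```text
clock: 12.55
tcp_pos: [508.5, 51.3, 180.9]
orientation: [-0.001, 0.091, 0.996, -0.0]
ft_force: [-0.5, 0.2, 1.1]
grip_width: 63.4
gripper_force: 0.0
```

```bash
python3 - <<'E'
from h import *
s,c=wrist(); save(c,"pics/w5.png"); print(s["tcp_pos"],c["yaw"],c["Rt"][:,2],s["joint_positions"].round(2),s["grip_width"])
import pickle; pickle.dump((s,c),open("w5.pkl","wb"))
E
```

```text
[508.48410003  51.32872357 180.8856675 ] 79.5983763433623 [-2.43102047e-03 -1.70097702e-04 -9.99997031e-01] [ 0.08  0.28  1.89  0.    0.97 -1.31] 63.39231514628439
```

View pics/w5.png

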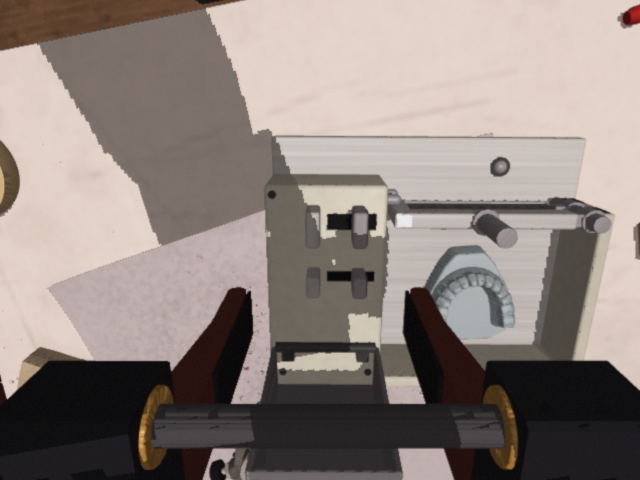

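```bash
python3 - <<'E'
from h import *
import pickle; s,c=pickle.load(open("w5.pkl","rb"))
P=[((361,229),90,(-78,-60)),((313.5,229),90,(-78,-94)),((361,286),90,(-35,-60)),((313.5,286),90,(-35,-94)),((506,236),110,(-80,30)),((386,182),65,(-105,-40)),((266,182),65,(-105,-130))]
W=[onplane(c,p[0],p[1]) for p in P]; print(np.array(W).round(1))
for sel in (range(7),range(5)):
    th,o,r=fit([P[i][2] for i in sel],[W[i] for i in sel]); print(np.degrees(th),o,r.round(1).tolist())
R=np.array([[np.cos(th),-np.sin(th)],[np.sin(th),np.cos(th)]])
for p in ((-78,-81),(-78,-83),(-35,-81),(-35,-83),(-80,30),(-80,110)): print(p,(R@p+o).round(1))
E
```

```text
[[510.6  75.9  90. ]
 [504.8  44.3  90. ]
 [552.1  69.3  90. ]
 [546.   36.2  90. ]
 [525.7 164.8 110. ]
 [486.9  99.6  65. ]
 [471.4  15.4  65. ]]
-10.748353922004537 [598.2980506  121.33800881] [[0.1, -1.0], [0.7, 0.7], [-0.6, 0.3], [-0.4, 0.7], [0.4, -1.0], [-0.7, -2.0], [0.5, 2.2]]
-10.775791683875658 [598.36102048 121.26050451] [[0.1, -1.0], [0.6, 0.8], [-0.6, 0.4], [-0.4, 0.8], [0.3, -0.9]]
(-78, -81) [506.6  56.3]
(-78, -83) [506.2  54.3]
(-35, -81) [548.8  48.2]
(-35, -83) [548.5  46.3]
(-80, 30) [525.4 165.7]
(-80, 110) [540.3 244.3]
```

{"method": "servo_tool", "body": {
  "commands": [
    [0, 0, 0, -0.04, 0.09, -0.3, 75],
    [0, 0, 0, 0, 0, -0.4, 75],
    [0, 0, 0, 0, 0, -0.4, 75],
    [0, 0, 0, 0, 0, -0.4, 75],
    [0, 0, 0, 0, 0, -0.4, 75],
    [0, 0, 0, 0, 0, -0.26, 75],
    [0, 0, 0, 0, 0, 0, 75],
    [0, 0, 0, 0, 0, 0, 75]
  ]
}}

```text
clock: 13.4
tcp_pos: [507.8, 55.9, 74.3]
orientation: [0.0, 0.09, 0.996, 0.0]
ft_force: [0.2, -0.1, 0.1]
grip_width: 62.0
gripper_force: 0.0
```

```bash
python3 - <<'E'
from h import *
s,c=wrist(); save(c,"pics/w6.png"); print(s["tcp_pos"],s["ft_force"],c["yaw"])
E
```

```text
[507.79258005  55.94619849  74.30246228] [ 0.207799   -0.07207579  0.08148152] 79.72773554333418
```

View pics/w6.png

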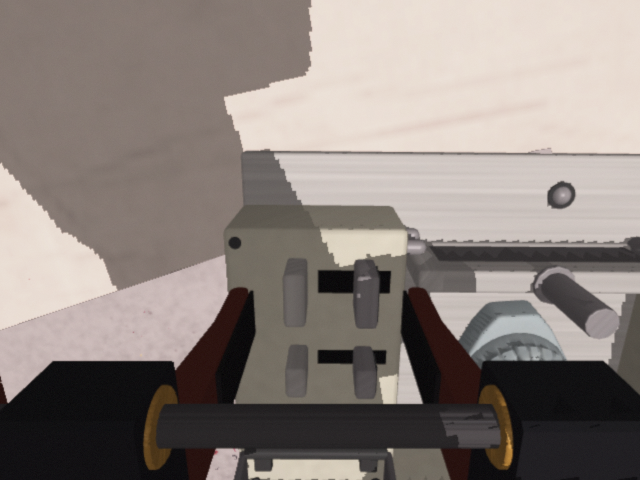

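{"method": "servo_tool", "body": {
  "commands": [
    [0, 0, 0, -0.02, 0, -0.02, 130],
    [0, 0, 0, 0, -0.02, 0, 170],
    [0, 0, 0, 0, -0.02, 0, 200],
    [0, 0, 0, 0, 0, 0, 255],
    [0, 0, 0, 0, 0, 0, 255],
    [0, 0, 0, 0, 0, 0, 255]
  ]
}}

```text
clock: 14.05
tcp_pos: [506.3, 53.9, 72.7]
orientation: [0.0, 0.089, 0.996, 0.0]
ft_force: [-0.3, 1.0, -0.4]
grip_width: 17.6
gripper_force: 0.0
```

```bash
python3 - <<'E'
from h import *
s,c=wrist(); save(c,"pics/w7.png"); print(s["tcp_pos"],s["grip_width"],s["gripper_force"])
for d in (0,-10,-20,-40): print(d,[proj(c,s["tcp_pos"]+c["Rt"]@[0,e,d]).round() for e in(-10,10)])
print([ (p,proj(c,p).round()) for p in((510,75,90),(510,75,66),(505,44,90))])
a=c["pixels"]
cv2.imwrite("pics/w7.png",a[:,:,::-1])
E
```

```text
[506.27432587  53.8703494   72.70964935] 17.628191626966817 0.0
0 [array([302., 288.]), array([344., 288.])]
-10 [array([301., 297.]), array([345., 297.])]
-20 [array([300., 307.]), array([346., 307.])]
-40 [array([297., 331.]), array([348., 331.])]
[((510, 75, 90), array([372., 304.])), ((510, 75, 66), array([367., 282.])), ((505, 44, 90), array([300., 305.]))]
```

View pics/w7.png

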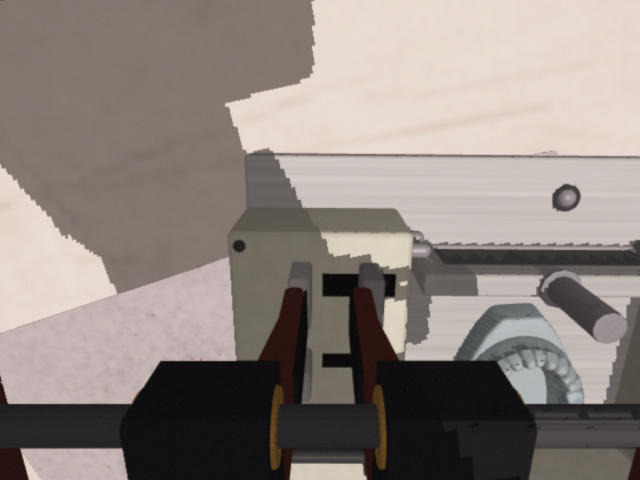

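{"method": "servo_tool", "body": {
  "commands": [
    [0, 0, 0, 0, 0, 0, 75],
    [0, 0, 0, 0, 0.02, 0, 75],
    [0, 0, 0, 0, 0.02, 0, 75],
    [0, 0, 0, 0, 0, 0, 75],
    [0, 0, 0, 0, 0, 0, 75],
    [0, 0, 0, 0, 0, 0, 75],
    [0, 0, 0, 0, 0, 0, 75],
    [0, 0, 0, 0, 0, -0.04, 75],
    [0, 0, 0, 0, 0, -0.04, 75],
    [0, 0, 0, 0, 0, 0, 75]
  ]
}}

```text
clock: 15.1
tcp_pos: [506.0, 55.9, 68.3]
orientation: [-0.0, 0.089, 0.996, -0.0]
ft_force: [0.4, -0.5, 0.3]
grip_width: 62.0
gripper_force: 0.0
```

{"method": "servo_tool", "body": {
  "commands": [
    [0, 0, 0, 0, 0, -0.04, 75],
    [0, 0, 0, 0, 0, 0, 75],
    [0, 0, 0, 0, 0, -0.04, 75],
    [0, 0, 0, 0, 0, 0, 75]
  ]
}}

```text
clock: 15.5
tcp_pos: [506.1, 55.9, 64.5]
orientation: [-0.0, 0.089, 0.996, -0.0]
ft_force: [-0.4, 0.4, 0.8]
grip_width: 61.8
gripper_force: 0.0
```

{"method": "servo_tool", "body": {
  "commands": [
    [0, 0, 0, 0, 0, 0, 100],
    [0, 0, 0, 0, 0, 0, 115],
    [0, 0, 0, 0, -0.01, 0, 125],
    [0, 0, 0, 0, -0.01, 0, 135],
    [0, 0, 0, 0, 0, 0, 135],
    [0, 0, 0, 0, 0, 0, 135]
  ]
}}

```text
clock: 16.1
tcp_pos: [506.3, 55.4, 64.7]
orientation: [0.0, 0.089, 0.996, 0.0]
ft_force: [0.3, 6.1, 0.1]
grip_width: 41.5
gripper_force: 2.5
```

{"method": "servo_tool", "body": {
  "commands": [
    [0, 0, 0, 0, -0.01, 0, 145],
    [0, 0, 0, 0, -0.01, 0, 155],
    [0, 0, 0, 0, 0, 0, 165],
    [0, 0, 0, 0, 0, 0, 175],
    [0, 0, 0, 0, 0, 0, 175]
  ]
}}

```text
clock: 16.6
tcp_pos: [506.1, 54.5, 64.7]
orientation: [-0.0, 0.089, 0.996, 0.0]
ft_force: [-0.7, 5.4, 0.0]
grip_width: 27.5
gripper_force: 2.5
```

{"method": "servo_tool", "body": {
  "commands": [
    [0, 0, 0, 0, 0, 0, 75],
    [0, 0, 0, 0, 0, 0, 75],
    [0, 0, 0, 0, 0, 0, 75],
    [0, 0, 0, 0, 0, 0, 75],
    [0, 0, 0, 0, 0, 0, 75],
    [0, 0, 0, 0, 0, -0.04, 75],
    [0, 0, 0, 0, 0, 0, 75],
    [0, 0, 0, 0, 0, -0.04, 75],
    [0, 0, 0, 0, 0, 0, 75]
  ]
}}

```text
clock: 17.5
tcp_pos: [506.1, 53.9, 60.4]
orientation: [-0.0, 0.089, 0.996, -0.0]
ft_force: [-0.2, -0.2, -0.0]
grip_width: 61.9
gripper_force: 0.0
```

```bash
python3 - <<'E'
from h import *
s,c=wrist(); save(c,"pics/w8.png"); print(s["tcp_pos"],s["ft_force"],s["grip_width"],c["Rt"][:,2])
# block detection: compare gray row profile near catches, using w6-type view
g=cv2.cvtColor(c["pixels"],cv2.COLOR_RGB2GRAY)
P=lambda X:proj(c,X).round(1)
print("tab pred",P((510.6,75.9,90)),P((508.4,64.1,90)),"rib",P((504.8,44.3,90)))
g0=cv2.imread("pics/w6.png",0)
for nm,G in(("w6",g0),("w8",g)):
    for r in (270,280,300,320,370,385): print(nm,r,G[r,260:410:5].tolist())
E
```

```text
[506.05532254  53.87049529  60.410834  ] [-0.19216705 -0.20137497 -0.0491762 ] 61.93640100875213 [-4.36049233e-04 -4.75408474e-05 -9.99999904e-01]
tab pred [377.5 318.7] [348.3 318.6] rib [299.4 318.6]
w6 270 [110, 108, 109, 110, 111, 84, 83, 82, 80, 75, 112, 110, 51, 50, 49, 52, 53, 69, 71, 60, 79, 78, 65, 64, 92, 92, 94, 114, 113, 97]
w6 280 [111, 108, 110, 108, 109, 96, 103, 98, 95, 75, 109, 110, 10, 13, 11, 12, 11, 5, 13, 58, 121, 85, 77, 80, 23, 9, 71, 113, 112, 98]
w6 300 [110, 109, 110, 108, 112, 95, 102, 99, 96, 76, 114, 115, 114, 114, 113, 113, 113, 111, 110, 59, 78, 79, 76, 79, 112, 113, 115, 115, 110, 8]
w6 320 [110, 111, 109, 107, 110, 93, 101, 99, 95, 85, 112, 113, 113, 113, 112, 112, 114, 112, 110, 78, 79, 77, 77, 78, 113, 112, 111, 113, 103, 8]
w6 370 [110, 110, 112, 109, 110, 95, 93, 93, 91, 76, 113, 110, 110, 111, 111, 112, 115, 114, 112, 59, 66, 68, 70, 62, 112, 111, 112, 109, 192, 196]
w6 385 [107, 107, 112, 112, 112, 94, 94, 97, 98, 84, 113, 113, 114, 114, 114, 113, 110, 112, 112, 63, 80, 84, 81, 68, 190, 210, 208, 194, 195, 194]
w8 270 [111, 110, 114, 114, 113, 113, 113, 109, 112, 112, 112, 114, 114, 115, 114, 115, 213, 217, 214, 217, 216, 176, 114, 115, 115, 117, 116, 115, 115, 114]
w8 280 [110, 112, 112, 112, 115, 114, 82, 85, 80, 81, 81, 115, 115, 115, 112, 114, 63, 68, 68, 68, 67, 116, 116, 113, 116, 117, 116, 117, 115, 117]
w8 300 [115, 113, 112, 112, 113, 92, 105, 104, 101, 96, 79, 114, 113, 11, 12, 10, 66, 82, 81, 80, 80, 20, 6, 12, 9, 9, 10, 11, 114, 13]
w8 320 [111, 114, 110, 112, 112, 99, 102, 106, 101, 95, 78, 117, 115, 115, 117, 114, 71, 80, 81, 80, 80, 108, 114, 114, 114, 114, 115, 118, 112, 9]
w8 370 [115, 113, 113, 113, 114, 114, 99, 82, 78, 81, 75, 114, 111, 10, 12, 9, 11, 11, 11, 12, 57, 64, 67, 68, 40, 9, 11, 103, 113, 112]
w8 385 [111, 113, 115, 116, 114, 113, 84, 82, 80, 80, 74, 115, 115, 115, 115, 114, 116, 117, 117, 117, 62, 65, 66, 69, 66, 97, 114, 114, 115, 109]
```

{"method": "servo_tool", "body": {
  "commands": [
    [0, 0, 0, 0, 0, 0, 110],
    [0, 0, 0, 0, 0, 0, 130],
    [0, 0, 0, 0, 0, 0, 145],
    [0, 0, 0, 0, 0, 0, 155],
    [0, 0, 0, 0, 0, 0, 165],
    [0, 0, 0, 0, 0, 0, 165]
  ]
}}

```text
clock: 18.15
tcp_pos: [505.9, 52.1, 60.7]
orientation: [-0.0, 0.089, 0.996, -0.001]
ft_force: [-0.3, -12.0, 1.7]
grip_width: 31.3
gripper_force: 18.5
```

{"method": "servo_tool", "body": {
  "commands": [
    [0, 0, 0, 0, -0.02, 0, 200],
    [0, 0, 0, 0, 0, 0, 255],
    [0, 0, 0, 0, 0, 0, 255],
    [0, 0, 0, 0, 0, 0, 255],
    [0, 0, 0, 0, 0, 0, 255]
  ]
}}

```text
clock: 18.65
tcp_pos: [505.8, 52.0, 60.6]
orientation: [-0.0, 0.089, 0.996, -0.001]
ft_force: [-1.3, -7.1, 2.0]
grip_width: 30.7
gripper_force: 30.0
```

{"method": "servo_tool", "body": {
  "commands": [
    [0, 0, 0, 0, 0.04, 0, 75],
    [0, 0, 0, 0, 0, 0, 75],
    [0, 0, 0, 0, 0, 0, 75],
    [0, 0, 0, 0, 0, 0, 75],
    [0, 0, 0, 0, 0, 0, 75],
    [0, 0, 0, 0, 0, 0.4, 75],
    [0, 0, 0, 0, 0, 0.4, 75],
    [0, 0, 0, 0.42, -0.08, 0, 75],
    [0, 0, 0, 0.43, -0.08, 0, 75],
    [0, 0, 0, 0, 0, 0, 75]
  ]
}}

```text
clock: 19.65
tcp_pos: [551.5, 46.7, 101.3]
orientation: [0.002, 0.089, 0.996, 0.0]
ft_force: [0.0, -0.5, 0.1]
grip_width: 61.9
gripper_force: 0.0
```

```bash
python3 - <<'E'
from h import *
s,c=wrist(); save(c,"pics/w9.png"); print(s["tcp_pos"],s["ft_force"],s["grip_width"],c["yaw"])
g=cv2.cvtColor(c["pixels"],cv2.COLOR_RGB2GRAY)
P=lambda X:proj(c,X).round(1)
print("rear tab",P((552.1,69.3,90)),"rib",P((546,36.2,90)),"front tab",P((508.4,64.1,90)),"frib",P((504.8,44.3,90)))
for r in (230,240,250,260,270,280,290,300,310,320,330): print(r,g[r,280:400:4].tolist())
E
```

```text
[551.54763991  46.71286154 101.27904264] [ 0.03979353 -0.4711923   0.09350692] 61.927693804726665 79.7344948999684
rear tab [368.3 271.8] rib [300.9 271.6] front tab [343.4 188.6] frib [300.5 188.6]
230 [114, 112, 112, 113, 111, 114, 113, 113, 113, 112, 115, 218, 219, 220, 219, 219, 222, 221, 221, 220, 221, 222, 223, 221, 222, 221, 222, 223, 221, 215]
240 [113, 114, 113, 113, 111, 114, 113, 117, 115, 114, 114, 112, 192, 218, 219, 220, 220, 219, 219, 219, 218, 219, 219, 221, 221, 221, 221, 224, 222, 209]
250 [111, 112, 114, 105, 82, 80, 79, 78, 109, 111, 111, 113, 113, 126, 219, 216, 198, 218, 157, 68, 61, 65, 68, 95, 115, 115, 114, 116, 113, 107]
260 [112, 111, 112, 89, 88, 87, 88, 77, 108, 111, 67, 7, 9, 13, 11, 11, 10, 9, 11, 59, 74, 67, 69, 67, 32, 9, 24, 116, 114, 107]
270 [111, 111, 111, 91, 95, 93, 94, 90, 109, 112, 111, 113, 112, 112, 113, 125, 186, 116, 112, 65, 81, 79, 79, 80, 75, 115, 112, 113, 113, 105]
280 [111, 110, 113, 92, 99, 98, 98, 89, 114, 115, 115, 115, 114, 116, 113, 115, 113, 115, 113, 70, 82, 81, 83, 81, 98, 115, 115, 113, 113, 100]
290 [112, 113, 113, 114, 113, 115, 116, 114, 114, 113, 113, 114, 115, 113, 114, 114, 113, 120, 115, 113, 103, 105, 104, 107, 113, 114, 113, 111, 112, 97]
300 [113, 112, 112, 113, 114, 115, 115, 114, 112, 114, 113, 112, 114, 115, 115, 114, 115, 115, 114, 111, 112, 113, 112, 113, 112, 114, 113, 113, 107, 99]
310 [114, 113, 114, 112, 112, 112, 113, 113, 113, 113, 113, 115, 112, 111, 112, 114, 113, 115, 113, 113, 113, 111, 113, 113, 113, 113, 111, 113, 109, 103]
320 [111, 114, 114, 112, 113, 113, 114, 114, 113, 114, 112, 112, 113, 114, 113, 114, 115, 114, 113, 113, 114, 112, 112, 111, 113, 111, 112, 112, 106, 103]
330 [111, 112, 113, 113, 113, 114, 114, 112, 111, 113, 113, 113, 113, 114, 111, 113, 113, 113, 113, 112, 114, 113, 113, 112, 111, 111, 111, 111, 103, 198]
```

{"method": "servo_tool", "body": {
  "commands": [
    [0, 0, 0, -0.06, -0.01, -0.1, 75],
    [0, 0, 0, 0, 0, -0.3, 75],
    [0, 0, 0, 0, 0, -0.3, 75],
    [0, 0, 0, 0, 0, -0.1, 75],
    [0, 0, 0, 0, 0, 0, 75]
  ]
}}

```text
clock: 20.2
tcp_pos: [544.0, 46.4, 59.7]
orientation: [-0.001, 0.089, 0.996, -0.0]
ft_force: [0.2, -0.0, -0.3]
grip_width: 62.3
gripper_force: 0.0
```

{"method": "servo_tool", "body": {
  "commands": [
    [0, 0, 0, 0.08, -0.01, 0, 75],
    [0, 0, 0, 0, 0, 0, 100],
    [0, 0, 0, 0, -0.02, 0, 120],
    [0, 0, 0, 0, -0.02, 0, 135],
    [0, 0, 0, 0, 0, 0, 145],
    [0, 0, 0, 0, 0, 0, 155],
    [0, 0, 0, 0, 0, 0, 165],
    [0, 0, 0, 0, 0, 0, 165]
  ]
}}

```text
clock: 21.0
tcp_pos: [550.1, 43.7, 61.2]
orientation: [0.0, 0.089, 0.996, -0.0]
ft_force: [0.6, -0.5, 6.6]
grip_width: 31.6
gripper_force: 17.0
```

{"method": "servo_tool", "body": {
  "commands": [
    [0, 0, 0, 0, 0, 0, 200],
    [0, 0, 0, 0, 0, 0, 255],
    [0, 0, 0, 0, 0, 0, 255],
    [0, 0, 0, 0, 0, 0, 255],
    [0, 0, 0, 0, 0, 0, 255]
  ]
}}

```text
clock: 21.5
tcp_pos: [550.1, 43.7, 61.2]
orientation: [0.0, 0.089, 0.996, -0.0]
ft_force: [-0.3, -0.9, 4.8]
grip_width: 31.0
gripper_force: 30.0
```

{"method": "servo_tool", "body": {
  "commands": [
    [0, 0, 0, 0, 0, 0, 75],
    [0, 0, 0, 0, 0, 0, 75],
    [0, 0, 0, 0, 0, 0, 75],
    [0, 0, 0, 0, 0, 0, 75],
    [0, 0, 0, 0, 0, 0, 75],
    [0, 0, 0, 0, 0, 0.3, 75],
    [0, 0, 0, 0, 0, 0.6, 75],
    [0, 0, 0, 0, 0, 0.7, 75],
    [0, 0, 0, 0, 0, 0.4, 75],
    [0, 0, 0, 0, 0, 0, 75]
  ]
}}

```text
clock: 22.5
tcp_pos: [552.1, 44.0, 164.7]
orientation: [0.003, 0.089, 0.996, 0.0]
ft_force: [0.4, -0.6, -0.0]
grip_width: 61.9
gripper_force: 0.0
```

{"method": "servo_tool", "body": {
  "commands": [
    [0, 0, 0.93, -0.06, 0.26, 0, 140],
    [0, 0, 0.93, -0.06, 0.26, 0, 140],
    [0, 0, 0.93, -0.06, 0.27, 0, 140],
    [0, 0, 0.93, -0.06, 0.27, 0, 140],
    [0, 0, 0.93, -0.06, 0.27, 0, 140],
    [0, 0, 0.93, -0.06, 0.27, 0, 140],
    [0, 0, 0.93, -0.06, 0.27, 0, 140],
    [0, 0, 0.93, -0.06, 0.27, 0, 140],
    [0, 0, 0.93, -0.03, 0.25, 0, 140],
    [0, 0, 0, 0, 0, 0, 140]
  ]
}}

```text
clock: 23.5
tcp_pos: [523.5, 164.3, 160.0]
orientation: [-0.001, -0.343, 0.939, 0.0]
ft_force: [-0.3, -0.5, -0.5]
grip_width: 39.4
gripper_force: 0.0
```

```bash
python3 - <<'E'
from h import *
s,c=wrist(); save(c,"pics/w10.png"); print(s["tcp_pos"],s["ft_force"],s["grip_width"],c["yaw"],s["joint_positions"].round(2),s["clock"])
print(proj(c,(525,163,110)),proj(c,(525,163,70)),proj(c,s["tcp_pos"]))
# check catches: separation at z90 in side and wrist
d=cam("side"); save(d,"pics/side2.png")
P=lambda X:proj(d,X).round(1)
print(P((510.6,75.9,90)),P((552.1,69.3,90)),P((525,163,110)))
g=cv2.cvtColor(c["pixels"],cv2.COLOR_RGB2GRAY)
u,v=proj(c,(525,163,110)).astype(int)
for r in range(v-40,v+41,8): print(r,g[r,u-48:u+48:6].tolist(), u-48)
E
```

```text
[523.50498088 164.29065923 160.02839573] [-0.25003081 -0.4743234  -0.49542945] 39.42033504469398 130.11332779317289 [ 0.28  0.36  1.83  0.    0.95 -1.99] 23.5
[321.83115326 250.07374066] [322.57255144 230.46747646] [324.61111682 284.31900509]
[305.8 238.1] [326.  241.4] [315.4 199.6]
210 [100, 98, 99, 93, 100, 97, 101, 78, 49, 104, 101, 103, 103, 102, 101, 105] 273
218 [101, 101, 98, 96, 96, 102, 98, 99, 79, 53, 97, 101, 102, 104, 101, 107] 273
226 [100, 99, 100, 98, 95, 98, 102, 80, 72, 77, 68, 96, 103, 102, 104, 104] 273
234 [98, 98, 100, 101, 97, 96, 83, 59, 64, 62, 72, 57, 91, 104, 102, 141] 273
242 [83, 80, 80, 99, 102, 97, 96, 62, 64, 63, 60, 182, 65, 93, 102, 109] 273
250 [100, 97, 91, 79, 94, 102, 96, 76, 78, 77, 65, 185, 100, 73, 91, 183] 273
258 [96, 95, 130, 95, 80, 135, 201, 76, 75, 76, 87, 136, 97, 100, 76, 84] 273
266 [78, 79, 185, 186, 190, 141, 195, 199, 195, 196, 194, 172, 101, 98, 100, 79] 273
274 [86, 77, 112, 187, 186, 190, 196, 195, 200, 203, 199, 195, 197, 102, 96, 100] 273
282 [96, 90, 101, 168, 181, 194, 198, 197, 198, 199, 205, 199, 195, 203, 129, 140] 273
290 [28, 98, 136, 115, 182, 199, 197, 198, 199, 200, 199, 204, 199, 198, 203, 186] 273
```

{"method": "servo_tool", "body": {
  "commands": [
    [0, 0, 0, 0.02, -0.02, -0.3, 140],
    [0, 0, 0, 0, 0, -0.4, 140],
    [0, 0, 0, 0, 0, -0.4, 140],
    [0, 0, 0, 0, 0, -0.4, 140],
    [0, 0, 0, 0, 0, -0.2, 140],
    [0, 0, 0, 0, 0, 0, 140]
  ]
}}

```text
clock: 24.2
tcp_pos: [524.2, 161.5, 74.3]
orientation: [-0.001, -0.341, 0.94, 0.0]
ft_force: [-0.5, 0.1, -0.2]
grip_width: 39.6
gripper_force: 0.0
```

{"method": "servo_tool", "body": {
  "commands": [
    [0, 0, 0, 0, 0.02, -0.06, 140],
    [0, 0, 0, 0, 0, -0.06, 140],
    [0, 0, 0, 0, 0, 0, 140]
  ]
}}

```text
clock: 24.5
tcp_pos: [525.5, 163.4, 70.0]
orientation: [0.0, -0.342, 0.94, -0.0]
ft_force: [0.4, 0.1, 0.3]
grip_width: 39.5
gripper_force: 0.0
```

Now close on the post.

{"method": "servo_tool", "body": {
  "commands": [
    [0, 0, 0, 0, 0, -0.06, 180],
    [0, 0, 0, 0, 0, 0, 200],
    [0, 0, 0, 0, 0, 0, 255],
    [0, 0, 0, 0, 0, 0, 255],
    [0, 0, 0, 0, 0, 0, 255]
  ]
}}

```text
clock: 25.0
tcp_pos: [525.2, 163.2, 66.8]
orientation: [-0.0, -0.342, 0.94, -0.0]
ft_force: [-0.0, -0.8, 0.8]
grip_width: 13.0
gripper_force: 30.0
```

```bash
python3 - <<'E'
import numpy as np
y=np.radians(-10.7);N=35;c,s=np.cos(y),np.sin(y)
f=lambda t:np.array([[c,-s],[s,c]])@np.array([-80*np.sin(t),-80*np.cos(t)])
for i in range(N): print(i+1,round(1.4*(i+1)/N,2),((f(1.4*(i+1)/N)-f(1.4*i/N))/50).round(3).tolist(),(f(1.4*(i+1)/N)-f(0)).round(1).tolist())
E
```

```text
1 0.04 [-0.063, 0.013] [-3.1, 0.7]
2 0.08 [-0.062, 0.016] [-6.2, 1.4]
3 0.12 [-0.061, 0.018] [-9.3, 2.3]
4 0.16 [-0.061, 0.021] [-12.3, 3.4]
5 0.2 [-0.06, 0.023] [-15.3, 4.5]
6 0.24 [-0.059, 0.025] [-18.3, 5.8]
7 0.28 [-0.058, 0.028] [-21.1, 7.2]
8 0.32 [-0.057, 0.03] [-24.0, 8.7]
9 0.36 [-0.055, 0.032] [-26.7, 10.3]
10 0.4 [-0.054, 0.034] [-29.4, 12.0]
11 0.44 [-0.053, 0.036] [-32.1, 13.8]
12 0.48 [-0.051, 0.039] [-34.6, 15.7]
13 0.52 [-0.049, 0.041] [-37.1, 17.8]
14 0.56 [-0.048, 0.043] [-39.5, 19.9]
15 0.6 [-0.046, 0.044] [-41.8, 22.1]
16 0.64 [-0.044, 0.046] [-44.0, 24.4]
17 0.68 [-0.042, 0.048] [-46.1, 26.8]
18 0.72 [-0.04, 0.05] [-48.1, 29.3]
19 0.76 [-0.038, 0.051] [-50.1, 31.9]
20 0.8 [-0.036, 0.053] [-51.9, 34.5]
21 0.84 [-0.034, 0.054] [-53.6, 37.2]
22 0.88 [-0.032, 0.055] [-55.2, 40.0]
23 0.92 [-0.03, 0.057] [-56.7, 42.8]
24 0.96 [-0.027, 0.058] [-58.1, 45.7]
25 1.0 [-0.025, 0.059] [-59.3, 48.6]
26 1.04 [-0.023, 0.06] [-60.5, 51.6]
27 1.08 [-0.02, 0.061] [-61.5, 54.7]
28 1.12 [-0.018, 0.061] [-62.4, 57.7]
29 1.16 [-0.015, 0.062] [-63.1, 60.8]
30 1.2 [-0.013, 0.063] [-63.8, 64.0]
31 1.24 [-0.01, 0.063] [-64.3, 67.1]
32 1.28 [-0.008, 0.064] [-64.7, 70.3]
33 1.32 [-0.005, 0.064] [-65.0, 73.5]
34 1.36 [-0.003, 0.064] [-65.1, 76.7]
35 1.4 [-0.0, 0.064] [-65.1, 79.9]
```

{"method": "servo_tool", "body": {
  "commands": [
    [0, 0, 0, -0.063, 0.013, 0, 255],
    [0, 0, 0, -0.062, 0.016, 0, 255],
    [0, 0, 0, -0.061, 0.018, 0, 255],
    [0, 0, 0, -0.061, 0.021, 0, 255],
    [0, 0, 0, 0, 0, 0, 255]
  ]
}}

```text
clock: 25.5
tcp_pos: [512.4, 166.4, 66.7]
orientation: [-0.0, -0.342, 0.94, -0.0]
ft_force: [1.5, -5.6, -0.2]
grip_width: 12.8
gripper_force: 30.0
```

{"method": "servo_tool", "body": {
  "commands": [
    [0, 0, 0, -0.06, 0.01, 0, 255],
    [0, 0, 0, -0.059, 0.022, 0, 255],
    [0, 0, 0, -0.058, 0.025, 0, 255],
    [0, 0, 0, -0.057, 0.028, 0, 255],
    [0, 0, 0, -0.055, 0.032, 0, 255],
    [0, 0, 0, -0.054, 0.034, 0, 255],
    [0, 0, 0, -0.053, 0.036, 0, 255],
    [0, 0, 0, 0, 0, 0, 255]
  ]
}}

```text
clock: 26.3
tcp_pos: [491.6, 175.6, 66.7]
orientation: [-0.001, -0.342, 0.94, -0.0]
ft_force: [-1.1, -6.3, 3.1]
grip_width: 13.0
gripper_force: 30.0
```

{"method": "servo_tool", "body": {
  "commands": [
    [0, 0, 0, -0.065, 0.02, 0, 255],
    [0, 0, 0, -0.054, 0.033, 0, 255],
    [0, 0, 0, -0.048, 0.043, 0, 255],
    [0, 0, 0, -0.046, 0.044, 0, 255],
    [0, 0, 0, -0.044, 0.046, 0, 255],
    [0, 0, 0, -0.042, 0.048, 0, 255],
    [0, 0, 0, -0.04, 0.05, 0, 255],
    [0, 0, 0, -0.038, 0.051, 0, 255],
    [0, 0, 0, -0.036, 0.053, 0, 255],
    [0, 0, 0, 0, 0, 0, 255]
  ]
}}

```text
clock: 27.3
tcp_pos: [470.8, 195.2, 66.6]
orientation: [-0.001, -0.342, 0.94, -0.0]
ft_force: [-1.6, -4.7, 4.4]
grip_width: 13.1
gripper_force: 30.0
```

{"method": "servo_tool", "body": {
  "commands": [
    [0, 0, 0, -0.034, 0.054, 0, 255],
    [0, 0, 0, -0.034, 0.054, 0, 255],
    [0, 0, 0, -0.032, 0.055, 0, 255],
    [0, 0, 0, -0.03, 0.057, 0, 255],
    [0, 0, 0, -0.027, 0.058, 0, 255],
    [0, 0, 0, -0.025, 0.059, 0, 255],
    [0, 0, 0, -0.023, 0.06, 0, 255],
    [0, 0, 0, -0.02, 0.061, 0, 255],
    [0, 0, 0, -0.018, 0.061, 0, 255],
    [0, 0, 0, 0, 0, 0, 255]
  ]
}}

```text
clock: 28.3
tcp_pos: [458.7, 221.2, 66.5]
orientation: [-0.001, -0.342, 0.94, -0.0]
ft_force: [-3.2, -4.1, 4.4]
grip_width: 13.5
gripper_force: 30.0
```

{"method": "servo_tool", "body": {
  "commands": [
    [0, 0, 0, -0.016, 0.062, 0, 255],
    [0, 0, 0, -0.013, 0.063, 0, 255],
    [0, 0, 0, -0.01, 0.063, 0, 255],
    [0, 0, 0, -0.008, 0.064, 0, 255],
    [0, 0, 0, -0.005, 0.064, 0, 255],
    [0, 0, 0, -0.003, 0.05, 0, 255],
    [0, 0, 0, 0, 0, 0, 255]
  ]
}}

```text
clock: 29.0
tcp_pos: [456.8, 239.3, 66.5]
orientation: [-0.001, -0.342, 0.94, -0.0]
ft_force: [-0.1, -7.3, 3.2]
grip_width: 13.0
gripper_force: 30.0
```

{"method": "servo_tool", "body": {
  "commands": [
    [0, 0, 0, 0, 0.04, 0, 255],
    [0, 0, 0, 0, 0.04, 0, 255],
    [0, 0, 0, 0, 0, 0, 255]
  ]
}}

```text
clock: 29.3
tcp_pos: [456.7, 241.2, 66.5]
orientation: [-0.002, -0.342, 0.94, -0.002]
ft_force: [1.6, -17.9, 5.7]
grip_width: 13.1
gripper_force: 30.0
```

{"method": "servo_tool", "body": {
  "commands": [
    [0, 0, 0, 0, 0.03, 0, 255],
    [0, 0, 0, 0, 0, 0, 255],
    [0, 0, 0, 0, 0, 0, 255]
  ]
}}

```text
clock: 29.6
tcp_pos: [456.6, 241.9, 66.4]
orientation: [-0.002, -0.342, 0.94, -0.002]
ft_force: [2.4, -21.0, 6.5]
grip_width: 13.3
gripper_force: 30.0
```

```bash
python3 - <<'E'
from h import *
s=env.sense(); print(s["tcp_pos"],s["ft_force"],s["grip_width"])
d=cam("side"); save(d,"pics/side3.png"); a=cv2.imread("pics/side2.png",0).astype(int); b=cv2.imread("pics/side1.png",0).astype(int); e=cv2.cvtColor(d["pixels"],cv2.COLOR_RGB2GRAY).astype(int)
# hood + catch region: changes since hood was raised / since catches squeezed
print("hood region diff", np.abs(e-b)[200:290,355:395].mean(), np.abs(e-a)[200:290,355:395].mean())
# catch profile: along image between tab and rib
for n,X in dict(ftab=(508.4,62,90),rtab=(549.9,55,90),frib=(504.8,42,90),rrib=(546,34,90)).items(): print(n,proj(d,X).round(1))
for r in range(234,264,3): print(r,e[r,296:340:2].tolist())
print("squeeze diff at tabs (before->after)",np.abs(a-b)[232:250,298:312].mean(),np.abs(a-b)[232:250,320:334].mean())
E
```

```text
[456.56156508 241.88968734  66.42988008] [  2.39260753 -21.04864569   6.53225475] 13.287185438805185
hood region diff 5.058333333333334 1.476388888888889
ftab [304.2 243.6]
rtab [324.5 247.1]
frib [301.6 251.6]
rrib [321.9 255.6]
234 [83, 116, 115, 80, 82, 81, 79, 80, 82, 81, 80, 81, 80, 81, 83, 79, 79, 81, 82, 78, 73, 79]
237 [80, 90, 123, 99, 85, 83, 81, 81, 81, 82, 80, 80, 80, 84, 82, 80, 79, 82, 81, 81, 103, 102]
240 [91, 135, 149, 151, 150, 143, 138, 130, 125, 119, 103, 92, 88, 83, 79, 78, 80, 92, 115, 132, 144, 142]
243 [127, 151, 128, 118, 120, 110, 92, 93, 133, 153, 153, 152, 150, 149, 145, 133, 136, 146, 141, 140, 143, 142]
246 [147, 146, 92, 79, 89, 94, 102, 102, 113, 150, 153, 152, 153, 145, 130, 129, 100, 104, 148, 151, 151, 149]
249 [151, 146, 96, 66, 62, 63, 66, 66, 100, 152, 155, 154, 154, 129, 105, 112, 114, 112, 150, 152, 151, 152]
252 [145, 147, 142, 135, 127, 116, 102, 70, 80, 132, 152, 152, 153, 122, 67, 65, 66, 102, 149, 151, 150, 151]
255 [125, 88, 98, 107, 116, 127, 117, 113, 121, 140, 153, 153, 147, 125, 105, 93, 72, 83, 133, 152, 151, 152]
258 [133, 83, 75, 76, 77, 76, 77, 129, 154, 152, 151, 150, 125, 125, 134, 129, 96, 98, 141, 153, 154, 153]
261 [150, 129, 95, 91, 86, 78, 79, 104, 150, 151, 152, 148, 99, 75, 75, 76, 126, 153, 154, 152, 152, 152]
squeeze diff at tabs (before->after) 23.74206349206349 35.06349206349206
```

```bash
python3 -c "
from rig import env
print(env.close_job())"
```

```text
the job is handed in; nothing more can be done
None
```

I handed the job in with the hood raised to its stop, the front and then the rear catch squeezed in, and the gripper still holding the gate against its open stop. These states are judged from force and position readings, and `close_job` returned no verdict. It took about 30 s of the 72 s. The front catch needed three squeezes, because the fingers first closed above it and the second squeeze fell about 1 mm short by the camera image.

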